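# Brake the punch carriage, shut its tray, free it again

## Robot

A 6-joint arm with a two-finger parallel gripper is mounted at the origin on the work surface. World frame = base frame: x ahead of the robot, y to its left, z up, the work surface at z = 0. Lengths are in mm, angles in degrees, forces in N, time in s.
With the tool pointing down it reaches from about 300 to 850 mm from the base axis. Payload 4.2 kg.
Tool frame: the origin (TCP) lies at the very end of the fingers, on their centre line; the grasp point (between the pads) lies 19 mm behind it; z points along the fingers, y is the line along which they close (so a half turn about z gives the same grasp; the last joint's range is limited). The gripper opens to 91 mm and grips with 3 to 60 N. Pads are 32 mm wide; open, the fingers measure 118 mm over their backs; the gripper's body (76 mm by 178 mm) begins 60 mm behind the grasp point.
Start: joints at [74.828, 18.312, 89.639, -0, 72.044, -1.146], TCP at [139.361, 557.876, 176.176] pointing down, gripper open.
Joint ranges: [-177.97, 177.97], [-48.28, 115.42], [12.27, 149.76], [-77.06, 257.06], [2.81, 150.46], [-146.56, 146.56]. Speed limits (degrees/s): [147.25, 147.25, 180, 180, 180, 180].

## Interface

Orientations are given as [roll, pitch, yaw] about the fixed x, y, z axes, in that order (R = Rz(yaw) Ry(pitch) Rx(roll)).
In Python, from workcell import * gives the robot as it stands.
- The arm moves only by the tool move_arm, never from a script. Its argument "motion" is a list of rows, each a list of 3 entries, a list of its own where there are three numbers: the finger opening in mm, from 0 to 91.2, then the shift along the world's x, y, z in units of 25 mm (1.0 is 25 mm), then the turn, a rotation vector about the world's x, y, z in units of 4 degrees (1.0 is 4 degrees). In form: [[grip, [x, y, z], [ax, ay, az]], ...]. A call has 1 to 20 rows; each row shifts and turns the commanded pose from where the row before left it; what a row does not reach is not made up. A row lasts 1/12 s, in which the tool goes at most 41.7 mm and 7.16 degrees, less where a joint would pass 70% of its speed; a pose out of reach is approached as far as the arm can. A call with a number of a shift or a turn outside -1 to 1 is refused whole. A call with a gripper value outside its range is refused whole. The fingers move at their own pace and stop on an object; "grip_force" is the grip in N (left out, the last holds). Time passes only in rows, so rows that do not move let the fingers close. It gives the time, the measured TCP pose, the force, the opening and the grip force at its end, in the units of the state.
- state(): the state, without advancing time (a new reading comes with each control period).
- grab_frame(name): name is "side" or "top"; returns the picture (384x512x3 uint8, blue, green, red); there is no depth.
- camera_info(name): a dict with "fx", "fy", "cx", "cy" (pixels), "k1" (the pictures are not rectified: a ray, as slopes to the right and down, at radius r is drawn at 1 + k1 r^2 times it, then the intrinsics apply), "rvec" (rotation vector, rad) and "tvec" (3), from world to camera coordinates, as OpenCV has them. Camera axes: x right, y down, z forward; pixel columns grow to the right and rows downward; lengths in mm; the calibration is good to about 2 mm. A picture is of the moment at which its call begins. camera_info takes no time and is no camera call.
- job_done(): hands the job in; it is judged then, once.
The state is a dict: "time_s": time; "qpos": joint angles; "qvel": joint speeds; "effort": joint torques, N m; "ee_pos": TCP position; "ee_rot": TCP orientation; "force": force on the tool from outside, world axes, zero at the start; "torque": the same for the moment, N m; "gripper_width": finger opening in mm; "gripper_force": force on a finger pad.
Only numpy, scipy, OpenCV 4.12 (cv2) and the standard library are available. Lean on these libraries where they do the work, as an engineer would, in place of code of your own. Each camera call takes 0.05 s, during which the arm holds its last target. There are 200 camera calls.

## Task

The punch carriage on the bench rail rolls freely and its punch tray has been left standing out. Push the brake lever down until it drops fully home into a notch and locks the carriage about where it stands, then push the tray fully shut with the brake on, and last flick the lever fully up again so that the carriage is free, and leave it so. Work gently: if the lever stands on a tooth do not lean on it, roll the carriage a little until it drops in, and leave the tin and the steel block alone.

Things in the scene. Friction and masses are not known exactly. Their poses are not given: they have to be found in the camera images.
- rail: Fixed bench rail: dark steel base 100 x 460 x 10 mm with two 16 mm rods. Origin at the centre of its underside, on the bench; y runs along the rail, x across it (the brake lever sticks out to -x), z up; turned up to 0.2 rad on the bench.
- bar: Fixed toothed steel bar on the bench along the rail's -x side, 12 x 342 mm, 116 mm from the rail's centre line; origin at the centre of its underside, axes as the rail's. Tooth tops 63.5 mm above the bench; notches 9 mm wide, one every 24 mm; where the notches lie along the bar differs each time and is not told. More than about 15 N on the lever grip over a tooth harms it.
- carriage (a joint): Position of the green carriage along the rail's y (m), -0.115 to 0.115; 0 is the middle. The carriage is 116 x 180 mm, its sides 87 mm above the bench. It rolls with about 1 N unless the pawl is in a notch (a few N while the pawl rubs on a tooth).
- carriage_top (a point): Centre of the carriage's deck, 61 mm above the bench, on the rail's centre line; moves with the carriage, does not move with tray or lever.
- lever (a joint): Angle of the brake lever (rad): 0 fully up (0.45 rad above level), 0.55 fully down and locked (0.10 below level). Over-centre spring: stays at either end; about 5 N at the grip moves it off either end, falling to nothing half way. The pawl under it meets a tooth top near 0.25 and then stops until the carriage is rolled (the nearer notch is within 12 mm) so that it drops into a notch.
- lever_pivot (a point): Hinge axis of the brake lever (along the rail's y), at mid-length of the carriage's -x side, 62 mm from the rail's centre line, 78 mm above the bench. The pawl under the lever is 6.5 mm wide, about 50 mm from this axis. In a notch of the bar it holds the carriage with about 1 mm of play.
- lever_grip (a point): Point at the middle of the black rubber grip of the brake lever, 95 mm from lever_pivot. The grip is a round bar 18 mm thick and 48 mm long with a 26 mm flange at its free end, along the lever; it can be pinched from above with fingers closing along the rail's y, and rolled along with the carriage.
- tray (a joint): How far the wooden punch tray stands out of the carriage towards +y of the rail (m): 0 fully shut against its stop, up to 0.065. Sliding it takes about 6 to 8 N towards -y, more than rolls the unbraked carriage.
- tray_end (a point): Point on the outer (+y) face of the tray's upright end board, at mid-width, 91.5 mm above the bench. The board is 94 mm wide, 8 mm thick, from 61.5 to 111.5 mm above the bench.
- tin: Bystander: small round tin, 54 mm across and 32 mm high, standing near the toothed bar; origin at the centre of its underside.
- block: Bystander: steel bench block 50 x 50 x 35 mm, standing near the toothed bar; origin at the centre of its underside.

How it is judged:
By the outcome, as a careful person would: the job done as asked, in the order asked, and still so for the second after the job is handed in, with the robot touching nothing.
It also fails if it takes over 72 s, if anything falls off the work surface, if the arm or the gripper's body presses on something with over 40 N, if the wrist force passes 120 N, or if a joint passes its speed limit or range.

## Working session

There is one attempt and no reset: what is moved stays moved. The work goes in short steps, Python scripts to look and compute and a tool call to move; the robot and the scene stay as the last step left them, time stands still between calls to the robot, and variables do not carry over. Pictures are saved under pics/ and viewed, at most 10 in all, crops included, and the job is handed in when it is done.

Besides the shell and the picture viewer there is one more tool, called as name(argument=value, ...) on one line, values as JSON. move_arm: Moves the arm, as the interface text tells. Shifts and turns lie within -1 to 1; 1 stands for 25 mm of shift or 4 degrees of turn. Its arguments: {"type":"object","properties":{"motion":{"type":"array","items":{"type":"array"}},"grip_force":{"type":"number"}},"required":["motion"]}

```bash
mkdir -p pics; ls; cat > h.py <<'E'
from workcell import *
import numpy as np, cv2
def ray(cam,u,v):
    c=camera_info(cam);R=cv2.Rodrigues(np.array(c["rvec"],float))[0];t=np.array(c["tvec"],float).ravel()
    xd,yd=(u-c["cx"])/c["fx"],(v-c["cy"])/c["fy"];x,y=xd,yd
    for _ in range(20):
        s=1+c["k1"]*(x*x+y*y);x,y=xd/s,yd/s
    return -R.T@t,R.T@np.array([x,y,1.])
def onz(cam,u,v,z):
    o,d=ray(cam,u,v);return o+d*(z-o[2])/d[2]
def proj(cam,P):
    c=camera_info(cam);R=cv2.Rodrigues(np.array(c["rvec"],float))[0];p=R@np.array(P,float)+np.array(c["tvec"],float).ravel()
    x,y=p[:2]/p[2];s=1+c["k1"]*(x*x+y*y);return np.array([c["fx"]*x*s+c["cx"],c["fy"]*y*s+c["cy"]])
E
python3 - <<'E'
from h import *
for n in("top","side"):
    f=grab_frame(n);cv2.imwrite(f"pics/{n}0.png",f);print(n,ray(n,256,192))
print(state())
E
```

```text
pics
top (array([ 367.46432277,  -11.99684038, 1168.50786972]), array([ 0.1966242 , -0.00538005, -0.98052726]))
side (array([ 337.42605059, -643.51466333,  668.27827258]), array([ 0.25481243,  0.74089794, -0.62201127]))
{'time_s': 0.1, 'qpos': array([ 7.48302053e+01,  1.83498652e+01,  8.96989464e+01, -4.93088691e-04,
        7.20459578e+01, -1.14528220e+00]), 'qvel': array([-0.02030176, -0.06200999, -0.16013317, -0.01039267,  0.06033017,
       -0.07791191]), 'effort': array([ 5.24346433e-04, -4.13332772e+01, -2.32509255e+01,  7.30965030e-02,
        4.21612593e-02, -5.40652297e-05]), 'ee_pos': array([139.20372476, 557.35948644, 175.38868781]), 'ee_rot': array([-1.79905240e+02, -1.42548138e-03,  1.65975639e+02]), 'force': array([-0.44934623, -0.0564673 , -0.26686114]), 'torque': array([ 0.01606952, -0.01606239,  0.00964415]), 'gripper_force': 0.0, 'gripper_width': 91.39678608565781}
```

View pics/top0.png

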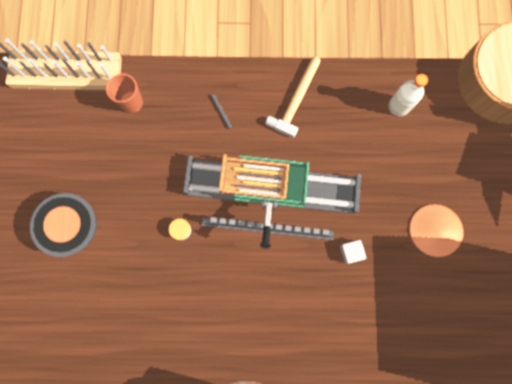

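View pics/side0.png

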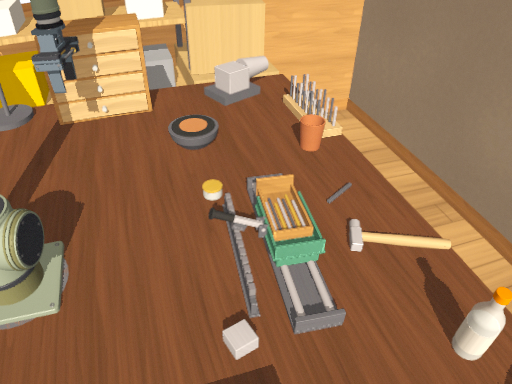

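The top view shows +y to the left and +x up. The rail spans columns 186–360, the lever grip is near (267,238), and the tray's end board is near column 223. The tin is at (180,229) and the block at (353,251). In the side view the grip is near (220,214). I'll measure next, from an enlarged crop.

```bash
python3 - <<'E'
from h import *
f=grab_frame("top");c=cv2.resize(f[145:270,165:375],None,fx=3.8,fy=3.8,interpolation=cv2.INTER_CUBIC);cv2.imwrite("pics/topc.png",c)
hsv=cv2.cvtColor(f,cv2.COLOR_BGR2HSV)
def blob(lo,hi,box,z,nm):
    u0,v0,u1,v1=box
    m=np.zeros(f.shape[:2],np.uint8);m[v0:v1,u0:u1]=cv2.inRange(hsv,lo,hi)[v0:v1,u0:u1]
    n,l,s,ce=cv2.connectedComponentsWithStats(m);i=1+np.argmax(s[1:,4]);p=cv2.findNonZero((l==i).astype(np.uint8))
    r=cv2.minAreaRect(p);print(nm,s[i],[onz("top",*q,z)[:2].round(1) for q in cv2.boxPoints(r)],onz("top",*r[0],z).round(1))
blob((45,80,30),(95,255,255),(180,150,365,215),87,"green")
blob((20,120,120),(35,255,255),(160,210,200,245),32,"tin")
blob((0,0,140),(180,60,255),(335,235,375,270),35,"block")
# outer rail corners, by hand
for u,v,z in((187,157,10),(185,195,10),(360,177,10),(358,212,10),(204,222,63),(332,236,63),(222,175,111),(267,238,110)):print(u,v,onz("top",u,v,z).round(1))
E
```

```text
green [277 162  31  45 793] [array([555.4, -70.1]), array([668.3, -82.3]), array([ 661.1, -151.6]), array([ 548.5, -138.2])] [ 607.8 -110.5   87. ]
tin [170 219  19  10  26] [array([515.6, 210. ]), array([526.7, 163.5]), array([508. , 158.7]), array([497.1, 205. ])] [511.8 184.3  32. ]
block [342 240  24  24 425] [array([ 461.2, -239.3]), array([ 474.9, -292. ]), array([ 423.1, -303.1]), array([ 409.6, -250.8])] [ 442.1 -271.3   35. ]
187 157 [695.5 171.8  10. ]
185 195 [589.3 173.1  10. ]
360 177 [ 644.6 -301.1   10. ]
358 212 [ 548.2 -292.4   10. ]
204 222 [509.7 113.6  63. ]
332 236 [ 477.6 -211.7   63. ]
222 175 [621.7  67.2 111. ]
267 238 [466.3 -45.6 110. ]
```

View pics/topc.png

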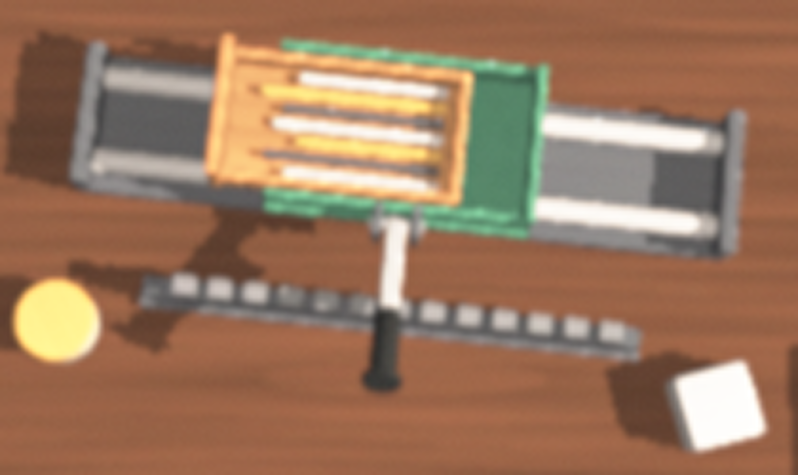

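```bash
cat >> h.py <<'E'
E
python3 - <<'E'
from h import *
P=lambda x,y,z:onz("top",165+(x+.5)/3.8-.5,145+(y+.5)/3.8-.5,z)[:2]
a=P(140,303,60)-P(638,357,60);print("bar len",np.hypot(*a),"yaw",-np.degrees(np.arctan2(*a)))
e=P(283,42,87)-P(547,67,87);g=P(264,210,87)-P(525,237,87);print(np.hypot(*e),np.hypot(*g),[-np.degrees(np.arctan2(*q)) for q in(e,g)])
yaw=np.radians(-5.9);ey=np.array([-np.sin(yaw),np.cos(yaw)]);ex=np.array([np.cos(yaw),np.sin(yaw)])
cc=np.mean([P(283,42,87),P(547,67,87),P(264,210,87),P(525,237,87)],0)
def S(n,p):print(n,p.round(1),"rail frame rel carriage",((p-cc)@ex).round(1),((p-cc)@ey).round(1))
S("carr",cc);S("flangeend",P(381,380,130));S("grip",P(386,345,119));S("leverstem",P(394,260,95));S("pivot",P(397,224,78));S("tray_l",P(228,36,111));S("tray_r",P(208,180,111))
for q in((-147.5,0,119),(-156.5,0,68.5)):print("pred grip",(cc+ex*q[0]+ey*q[1]).round(1))
# teeth profile
f=grab_frame("top");g=cv2.cvtColor(f,cv2.COLOR_BGR2GRAY).astype(np.float32)
ys=np.arange(-170,140,1.);prof=[]
for y in ys:
    v=[]
    for dx in(-4,-2,0,2,4):
        p=cc+ex*(-116+dx)+ey*y;u=proj("top",[*p,63.5]);v.append(cv2.getRectSubPix(g,(1,1),(float(u[0]),float(u[1])))[0,0])
    prof.append(np.mean(v))
prof=np.array(prof);from scipy.signal import find_peaks
pk=find_peaks(-prof,distance=16)[0];print("minima",[(ys[i],round(prof[i])) for i in pk])
pk=find_peaks(prof,distance=16)[0];print("maxima",[(ys[i],round(prof[i])) for i in pk])
for lo,hi in((-165,-20),(20,130)):
  m=(ys>lo)&(ys<hi);q=prof[m]-np.convolve(np.pad(prof[m],12,mode="edge"),np.ones(25)/25,"valid")
  ph=np.angle(np.sum(q*np.exp(-2j*np.pi*ys[m]/24)));print("tooth centre offset mod24 rel carriage y",-ph/2/np.pi*24%24)
E
```

```text
bar len 335.20556546262026 yaw -5.57647306006112
178.7786173892537 173.54775993351373 [np.float64(-4.933052498902061), np.float64(-5.351547161428786)]
carr [613.3 -56.1] rail frame rel carriage 0.0 0.0
flangeend [448.7 -40. ] rail frame rel carriage -165.4 -1.0
grip [471.6 -43.4] rail frame rel carriage -142.2 -2.0
leverstem [529.7 -49. ] rail frame rel carriage -83.8 -1.6
pivot [556.6 -51.5] rail frame rel carriage -56.9 -1.3
tray_l [675.6  61.9] rail frame rel carriage 49.9 123.7
tray_r [578.5  72.6] rail frame rel carriage -47.8 124.4
pred grip [466.5 -40.9]
pred grip [457.6 -40. ]
minima [(np.float64(-163.0), 138), (np.float64(-140.0), 99), (np.float64(-115.0), 97), (np.float64(-92.0), 99), (np.float64(-68.0), 98), (np.float64(-44.0), 100), (np.float64(-20.0), 99), (np.float64(4.0), 71), (np.float64(28.0), 95), (np.float64(53.0), 92), (np.float64(76.0), 94), (np.float64(100.0), 98), (np.float64(123.0), 105)]
maxima [(np.float64(-155.0), 153), (np.float64(-126.0), 156), (np.float64(-102.0), 156), (np.float64(-77.0), 158), (np.float64(-56.0), 158), (np.float64(-31.0), 159), (np.float64(-13.0), 140), (np.float64(12.0), 140), (np.float64(43.0), 134), (np.float64(67.0), 115), (np.float64(88.0), 163), (np.float64(112.0), 164), (np.float64(136.0), 163)]
tooth centre offset mod24 rel carriage y 16.228955135349377
tooth centre offset mod24 rel carriage y 16.053491748259002
```

move_arm(motion=[[91,[0.55,-1,0.05],[0,0,0.1]],[91,[0.55,-1,0.05],[0,0,0.1]],[91,[0.55,-1,0.05],[0,0,0.1]],[91,[0.55,-1,0.05],[0,0,0.1]],[91,[0.55,-1,0.05],[0,0,0.1]],[91,[0.55,-1,0.05],[0,0,0.1]],[91,[0.55,-1,0.05],[0,0,0.1]],[91,[0.55,-1,0.05],[0,0,0.1]],[91,[0.55,-1,0.05],[0,0,0.1]],[91,[0.55,-1,0.05],[0,0,0.1]],[91,[0.55,-1,0.05],[0,0,0.1]],[91,[0.55,-1,0.05],[0,0,0.1]],[91,[0.55,-1,0.05],[0,0,0.1]],[91,[0.55,-1,0.05],[0,0,0.1]],[91,[0.55,-1,0.05],[0,0,0.1]],[91,[0.55,-1,0.05],[0,0,0.1]],[91,[0.55,-1,0.05],[0,0,0.1]],[91,[0.55,-1,0.05],[0,0,0.1]],[91,[0.55,-1,0.05],[0,0,0.1]],[91,[0.55,-1,0.05],[0,0,0.1]]], grip_force=8)

```text
time_s: 1.87
ee_pos: [414.7, 56.5, 201.2]
ee_rot: [180.0, 0.0, 174.0]
force: [0.7, -0.2, -0.4]
gripper_width: 91.2
gripper_force: 0.0
```

move_arm(motion=[[70,[0.54,-0.98,0],[0,0,0]],[70,[0.54,-0.98,0],[0,0,0]],[60,[0.54,-0.98,0],[0,0,0]],[60,[0.52,-1,0],[0,0,0]],[60,[0,0,0],[0,0,0]],[60,[0,0,-0.8],[0,0,0]],[60,[0,0,-0.8],[0,0,0]],[60,[0,0,-0.8],[0,0,0]],[60,[0,0,-0.8],[0,0,0]],[60,[0,0,-0.7],[0,0,0]],[60,[0,0,0],[0,0,0]],[60,[0,0,0],[0,0,0]]])

```text
time_s: 2.87
ee_pos: [467.0, -40.1, 103.3]
ee_rot: [180.0, -0.1, 174.0]
force: [0.0, 0.0, 0.8]
gripper_width: 60.3
gripper_force: 0.0
```

```bash
python3 - <<'E'
from h import *
a=grab_frame("top")[180:260,215:320];b=grab_frame("side")[170:270,170:300]
cv2.imwrite("pics/g.png",np.hstack([cv2.resize(a,(394,300),interpolation=2),cv2.resize(b,(390,300),interpolation=2)]))
E
```

```text
(no output)
```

View pics/g.png

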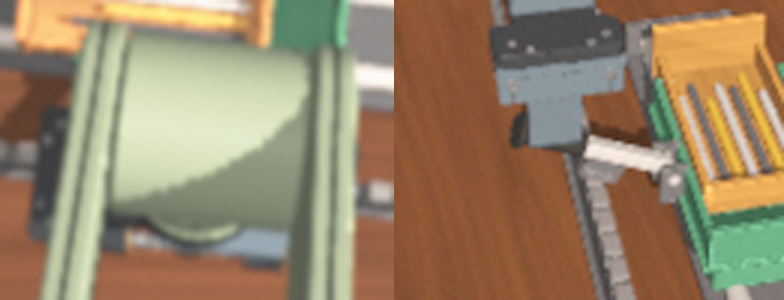

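The pictures show the fingers straddling the black grip: in the side crop the flange shows at about (518,130) beside the near finger. I'll close now.

move_arm(motion=[[0,[0,0,0],[0,0,0]],[0,[0,0,0],[0,0,0]],[0,[0,0,0],[0,0,0]],[0,[0,0,0],[0,0,0]],[0,[0,0,0],[0,0,0]],[0,[0,0,0],[0,0,0]],[0,[0.015,0.13,0],[0,0,0]],[0,[0,0,0],[0,0,0]],[0,[0,0,0],[0,0,0]]], grip_force=10)

```text
time_s: 3.72
ee_pos: [468.5, -37.4, 103.9]
ee_rot: [-180.0, 0.0, 174.0]
force: [-0.5, -0.7, 1.8]
gripper_width: 3.0
gripper_force: 1.0
```

```bash
python3 - <<'E'
from h import *
print(state()["gripper_width"],state()["force"])
a=grab_frame("top")[150:260,195:340];b=grab_frame("side")[170:270,170:300]
cv2.imwrite("pics/g2.png",np.hstack([cv2.resize(a,(395,300),interpolation=2),cv2.resize(b,(390,300),interpolation=2)]))
E
```

```text
3.0200695950845624 [-0.48907217 -0.71422936  1.84475085]
```

View pics/g2.png

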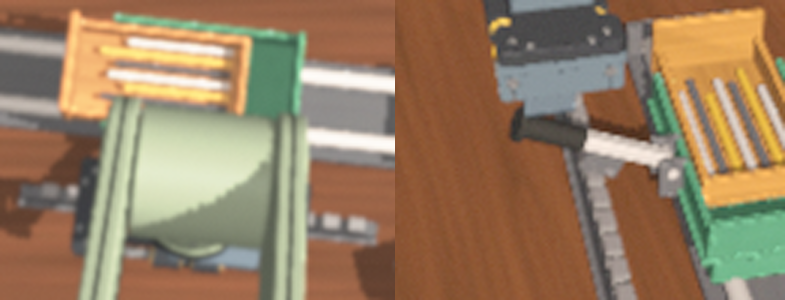

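```bash
python3 - <<'E'
from h import *
def tri(a,b):
    o,d=ray("top",*a);p,e=ray("side",*b);s=np.linalg.lstsq(np.c_[d,-e],p-o,rcond=None)[0];A=o+d*s[0];B=p+e*s[1];return ((A+B)/2).round(1),np.linalg.norm(A-B).round(1)
T=lambda x,y:(165+(x+.5)/3.8-.5,145+(y+.5)/3.8-.5)
S=lambda x,y:(170+(x-394)/3,170+y/3)
print("flange",tri(T(381,380),S(517,127)),"gripinner",tri(T(388,312),S(584,138)),"pivot",tri(T(396,224),S(672,172)))
print("board topmid",tri(T(218,108),S(706,18)))
for q in((467,-40,104),(467,-40,130)):print(proj("side",q),(proj("side",q)-170)*3+[394,0], proj("top",q))
E
```

```text
flange (array([447.5, -39.9, 130.1]), np.float64(2.4)) gripinner (array([493.3, -44.7, 111.5]), np.float64(0.4)) pivot (array([558.8, -51.3,  65.5]), np.float64(0.0))
board topmid (array([627.1,  67.3, 110.8]), np.float64(0.7))
[221.11187591 219.575999  ] [547.33562773 148.72799699] [264.62653759 237.91452234]
[220.60681463 210.48200022] [545.82044389 121.44600067] [264.92012151 236.89535749]
```

The triangulated grip centre is about (470,-42,120), so the lever is at its full-up pose, yet the fingers closed on nothing. I'll check the fingertips against the projected TCP.

```bash
python3 - <<'E'
from h import *
f=grab_frame("side");s=state();print(s["ee_pos"],s["ee_rot"],s["gripper_width"])
b=cv2.resize(f[130:240,170:290],(655,600),interpolation=2)
for z in(104,124,144,164):
    u=(proj("side",[*s["ee_pos"][:2],z])-[170,130])*600/110;cv2.circle(b,tuple(int(x) for x in u),4,(0,0,255),-1)
cv2.imwrite("pics/g3.png",b)
E
```

```text
[468.69930506 -37.22103175 103.96356861] [1.79971567e+02 5.71932419e-02 1.73964013e+02] 0.7522038748678568
```

View pics/g3.png

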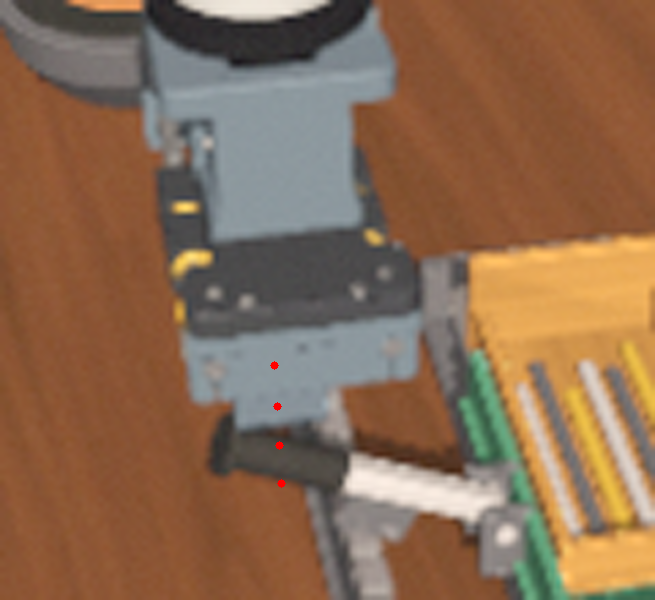

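```bash
python3 - <<'E'
from h import *
f=grab_frame("top");o=cv2.imread("pics/top0.png")
# green carriage -y end and orange board: phase match in strip away from the arm
for n,(u0,v0,u1,v1) in dict(board=(216,154,245,178),green=(285,158,312,184)).items():
    t=o[v0:v1,u0:u1];r=cv2.matchTemplate(f[v0-12:v1+12,u0-15:u1+15],t,cv2.TM_CCOEFF_NORMED);_,m,_,l=cv2.minMaxLoc(r);du=np.array(l)-[15,12]
    print(n,m,du,"mm",onz("top",u0+du[0],v0+du[1],100)-onz("top",u0,v0,100))
f=grab_frame("side");o=cv2.imread("pics/side0.png")
for n,(u0,v0,u1,v1) in dict(lever=(203,202,232,228),green=(270,215,325,262)).items():
    t=o[v0:v1,u0:u1];r=cv2.matchTemplate(f[v0-15:v1+15,u0-15:u1+15],t,cv2.TM_CCOEFF_NORMED);_,m,_,l=cv2.minMaxLoc(r);print(n,m,np.array(l)-15)
print([proj("side",[468,-42+d,120]).round(1) for d in(0,5,10)],state()["gripper_width"])
E
```

```text
board 0.9707021117210388 [-3  0] mm [-0.09630814  7.59542341  0.        ]
green 0.9712273478507996 [-3  0] mm [-8.69305797e-02  7.60209796e+00  4.54747351e-13]
lever 0.5710069537162781 [ 0 -1]
green 0.9818246960639954 [-1 -2]
[array([221.5, 214.5]), array([220.9, 213. ]), array([220.3, 211.6])] 0.5227894486494465
```

move_arm(motion=[[0,[0,0,0.8],[0,0,0]],[0,[0,0,0.8],[0,0,0]],[0,[0,0,0.8],[0,0,0]],[0,[0,0,0],[0,0,0]],[0,[0,0,0],[0,0,0]]])

```text
time_s: 4.38
ee_pos: [468.4, -37.4, 164.0]
ee_rot: [180.0, 0.1, 174.0]
force: [0.1, 0.1, -0.8]
gripper_width: 0.4
gripper_force: 0.0
```

```bash
python3 - <<'E'
from h import *
f=grab_frame("side");s=state();print(s["ee_pos"],s["force"],s["gripper_width"])
b=cv2.resize(f[130:240,170:290],(655,600),interpolation=2)
for z in(0,20,40):
    u=(proj("side",s["ee_pos"]+[0,0,z])-[170,130])*600/110;cv2.circle(b,tuple(int(x) for x in u),4,(0,0,255),-1)
cv2.imwrite("pics/g4.png",b)
E
```

```text
[467.57946468 -37.29181658 163.03773037] [-0.03164101 -0.10874584  0.24887612] 0.5859676026042014
```

View pics/g4.png

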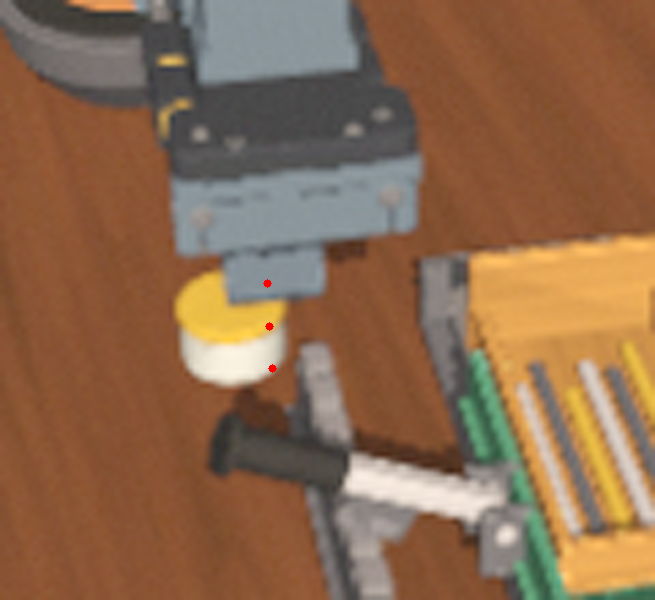

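The picture shows the closed fingertips at about (275,300), while the reported TCP projects to (272,368). The real tips are therefore 30–40 mm higher than reported, and the fingers closed above the grip. I'll open and go lower by feel.

move_arm(motion=[[50,[0,0,0],[0,0,0]],[50,[0,0,0],[0,0,0]],[50,[0,0,0],[0,0,0]],[50,[0,0,0],[0,0,0]],[50,[0,0,0],[0,0,0]],[50,[0,0,0],[0,0,0]],[50,[0,0.06,-0.8],[0,0,0]],[50,[0,0,-0.8],[0,0,0]],[50,[0,0,-0.8],[0,0,0]],[50,[0,0,-0.5],[0,0,0]],[50,[0,0,-0.4],[0,0,0]],[50,[0,0,-0.3],[0,0,0]],[50,[0,0,0],[0,0,0]]])

```text
time_s: 5.52
ee_pos: [467.2, -35.8, 72.3]
ee_rot: [180.0, -0.2, 174.0]
force: [-0.6, 0.4, 0.2]
gripper_width: 50.0
gripper_force: 0.0
```

```bash
python3 - <<'E'
from h import *
f=grab_frame("side");s=state();print(s["ee_pos"],s["force"],s["gripper_width"])
b=cv2.resize(f[150:240,180:280],(660,594),interpolation=2)
cv2.imwrite("pics/g5.png",b)
E
```

```text
[467.86811683 -35.83030521  73.22174673] [0.24527316 0.08446982 0.11759384] 49.817950130453184
```

View pics/g5.png

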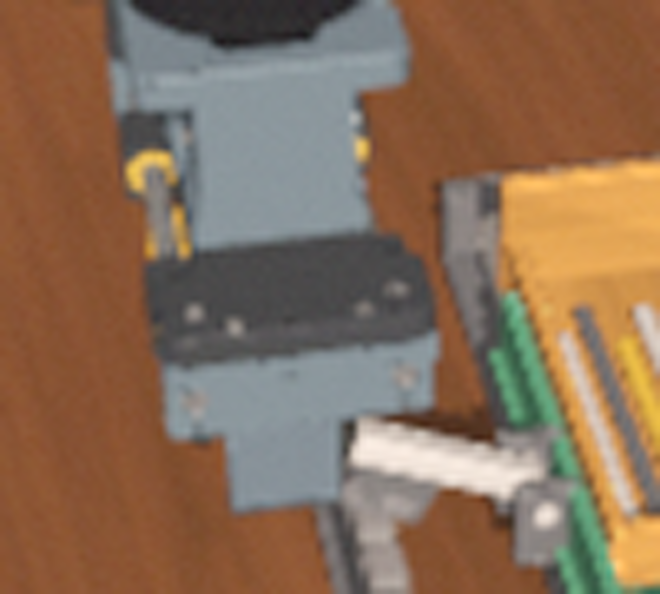

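The near finger now covers the grip, with its tip at about (285,505), well below the grip. I'll close gently.

move_arm(motion=[[0,[0,0,0],[0,0,0]],[0,[0,0,0],[0,0,0]],[0,[0,0,0],[0,0,0]],[0,[0,0,0],[0,0,0]],[0,[0,0,0],[0,0,0]],[0,[0,0,0],[0,0,0]],[0,[0,0,0],[0,0,0]],[0,[0,0,0],[0,0,0]]], grip_force=10)

```text
time_s: 6.23
ee_pos: [468.5, -35.9, 74.0]
ee_rot: [-180.0, 0.0, 174.0]
force: [-0.1, 0.0, 2.9]
gripper_width: 17.7
gripper_force: 10.1
```

```bash
cat > sh.py <<'E'
from h import *
f=grab_frame("top");o=cv2.imread("pics/top0.png")
for n,(u0,v0,u1,v1) in dict(board=(216,154,245,178),green=(285,158,312,184)).items():
    k=4;R=lambda a:cv2.resize(a,None,fx=k,fy=k,interpolation=cv2.INTER_CUBIC)
    r=cv2.matchTemplate(R(f[v0-12:v1+12,u0-25:u1+25]),R(o[v0:v1,u0:u1]),cv2.TM_CCOEFF_NORMED);_,m,_,l=cv2.minMaxLoc(r);du=np.array(l)/k-[25,12]
    print(n,round(m,3),du,"dy",(onz("top",u0+du[0],v0+du[1],95)-onz("top",u0,v0,95)).round(1))
s=state();print(s["ee_pos"].round(1),s["force"].round(1),round(s["gripper_width"],1),round(s["gripper_force"],1))
E
python3 sh.py
```

```text
board 0.987 [-3.   -0.25] dy [0.6 7.6 0. ]
green 0.991 [-3.   -0.25] dy [0.6 7.6 0. ]
[468.5 -35.9  74. ] [-0.4 -0.   4.2] 18.0 10.1
```

move_arm(motion=[[0,[-0.01,-0.06,0],[0,0,0]],[0,[-0.1,0.01,-0.2],[0,0,0]],[0,[-0.07,0.01,-0.2],[0,0,0]],[0,[-0.06,0.01,-0.2],[0,0,0]],[0,[-0.04,0,-0.2],[0,0,0]],[0,[0,0,0],[0,0,0]],[0,[0,0,0],[0,0,0]]])

```text
time_s: 6.87
ee_pos: [461.1, -36.7, 53.2]
ee_rot: [-180.0, -0.0, 174.0]
force: [0.3, -0.4, 0.1]
gripper_width: 17.6
gripper_force: 10.0
```

move_arm(motion=[[0,[-0.02,0,-0.12],[0,0,0]],[0,[-0.02,0,-0.12],[0,0,0]],[0,[0,0,0],[0,0,0]],[0,[0,0,0],[0,0,0]]])

```text
time_s: 7.2
ee_pos: [459.8, -36.6, 47.3]
ee_rot: [180.0, -0.1, 174.0]
force: [0.0, -0.1, 0.1]
gripper_width: 17.9
gripper_force: 10.0
```

move_arm(motion=[[0,[-0.01,0,-0.12],[0,0,0]],[0,[0,0,-0.12],[0,0,0]],[0,[0,0,-0.12],[0,0,0]],[0,[0,0,0],[0,0,0]],[0,[0,0,0],[0,0,0]]])

```text
time_s: 7.62
ee_pos: [458.9, -36.5, 38.0]
ee_rot: [180.0, -0.1, 174.0]
force: [-1.9, -0.3, -2.5]
gripper_width: 17.9
gripper_force: 10.0
```

move_arm(motion=[[0,[0,0,-0.15],[0,0,0]],[0,[0,0,-0.15],[0,0,0]],[0,[0.01,0,-0.15],[0,0,0]],[0,[0.01,0,-0.15],[0,0,0]],[0,[0,0,0],[0,0,0]],[0,[0,0,0],[0,0,0]]])

```text
time_s: 8.12
ee_pos: [459.9, -36.6, 23.0]
ee_rot: [180.0, -0.1, 174.0]
force: [-2.5, 0.3, -6.1]
gripper_width: 17.6
gripper_force: 10.0
```

```bash
python3 sh.py; python3 - <<'E'
from h import *
b=grab_frame("side")[170:250,180:300];cv2.imwrite("pics/g6.png",cv2.resize(b,(720,480),interpolation=2))
E
```

```text
board 0.987 [-2.25 -0.25] dy [0.6 5.7 0. ]
green 0.986 [-2.25 -0.25] dy [0.6 5.7 0. ]
[460.  -36.6  23.2] [-2.2 -0.1 -7. ] 17.9 10.0
```

View pics/g6.png

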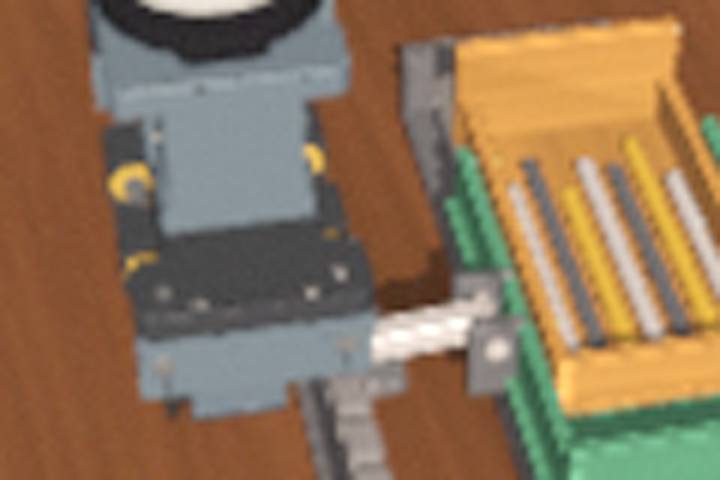

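The lever now slopes below level towards the grip, from about (490,300) down to (375,350), and pulls down on the fingers with about 6 N. I'll follow it to its end stop.

move_arm(motion=[[0,[0,0,-0.08],[0,0,0]],[0,[0,0,-0.08],[0,0,0]],[0,[0,0,0],[0,0,0]],[0,[0,0,0],[0,0,0]]])

```text
time_s: 8.55
ee_pos: [460.7, -36.7, 20.8]
ee_rot: [180.0, 0.0, 174.0]
force: [-5.0, 0.2, 4.6]
gripper_width: 18.1
gripper_force: 10.0
```

move_arm(motion=[[45,[0,0,0],[0,0,0]],[45,[0,0,0],[0,0,0]],[45,[0,0,0],[0,0,0]],[45,[0,0,0],[0,0,0]],[45,[0,0,0],[0,0,0]],[45,[0,0,0],[0,0,0]],[45,[0,0,0.5],[0,0,0]],[45,[0,0,0.8],[0,0,0]],[45,[0,0,0.8],[0,0,0]],[45,[0,0,0.8],[0,0,0]],[45,[0,0,0.8],[0,0,0]],[20,[0,0,0.7],[0,0,0]],[0,[0,0,0],[0,0,0]]])

```text
time_s: 9.63
ee_pos: [463.2, -36.9, 132.9]
ee_rot: [180.0, 0.4, 174.0]
force: [0.6, 0.2, 0.9]
gripper_width: 34.5
gripper_force: 0.0
```

```bash
python3 sh.py; python3 - <<'E'
from h import *
f=grab_frame("side");b=f[170:250,180:300];cv2.imwrite("pics/g7.png",cv2.resize(b,(720,480),interpolation=2))
E
```

```text
board 0.987 [-2.25 -0.25] dy [0.6 5.7 0. ]
green 0.986 [-2.25 -0.25] dy [0.6 5.7 0. ]
[461.9 -36.8 131.1] [ 0.1 -0.1 -0.6] 30.3 0.0
```

View pics/g7.png

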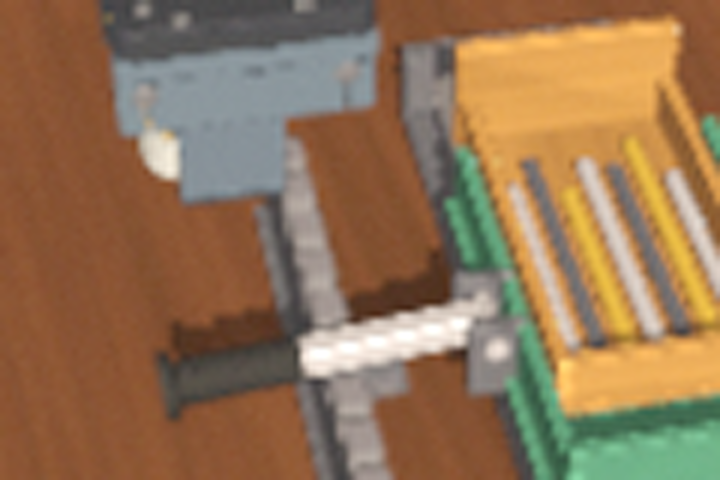

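The lever lies down with its pawl in the bar: grip at (235,375), stem sloping up to (480,300), and it stays there when released. I've now viewed all ten pictures, so I'll go on by numbers. Next is the tray.

move_arm(motion=[[0,[0.8,0.9,0],[0,0,0]],[0,[0.98,0.9,0],[0,0,0]],[0,[0.98,0.9,0],[0,0,0]],[0,[0.98,0.9,0],[0,0,0]],[0,[0.98,0.9,0],[0,0,0]],[0,[0.98,0.9,0],[0,0,0]],[0,[0.98,0.9,0],[0,0,0]],[0,[0,0,0],[0,0,0]],[0,[0,0,-0.9],[0,0,0]],[0,[0,0,-0.9],[0,0,0]],[0,[0,0,-0.9],[0,0,0]],[0,[0,0,0],[0,0,0]]])

```text
time_s: 10.73
ee_pos: [622.4, 119.8, 55.7]
ee_rot: [-179.8, -0.7, 174.0]
force: [-0.6, 0.9, -1.1]
gripper_width: 0.3
gripper_force: 0.0
```

```bash
python3 sh.py
```

```text
board 0.694 [12.75  1.25] dy [ -2.9 -32.5   0. ]
green 0.986 [-2.25 -0.25] dy [0.6 5.7 0. ]
[624.2 120.1  58.3] [-0.2  0.4  0.6] 0.2 0.0
```

move_arm(motion=[[0,[-0.03,-0.25,0],[0,0,0]],[0,[-0.03,-0.25,0],[0,0,0]],[0,[-0.03,-0.25,0],[0,0,0]],[0,[-0.03,-0.25,0],[0,0,0]],[0,[-0.01,-0.1,0],[0,0,0]],[0,[-0.01,-0.1,0],[0,0,0]],[0,[-0.01,-0.1,0],[0,0,0]],[0,[-0.01,-0.1,0],[0,0,0]],[0,[0,0,0],[0,0,0]]])

```text
time_s: 11.53
ee_pos: [623.5, 85.6, 62.3]
ee_rot: [180.0, 0.0, 174.0]
force: [-0.2, -0.2, 0.5]
gripper_width: 0.3
gripper_force: 0.0
```

move_arm(motion=[[0,[-0.01,-0.12,0],[0,0,0]],[0,[-0.01,-0.12,0],[0,0,0]],[0,[-0.01,-0.12,0],[0,0,0]],[0,[-0.01,-0.12,0],[0,0,0]]])

```text
time_s: 11.87
ee_pos: [622.6, 76.1, 62.2]
ee_rot: [179.8, -0.0, 174.0]
force: [-0.9, 6.7, -0.0]
gripper_width: 0.7
gripper_force: 3.3
```

```bash
python3 sh.py
```

```text
board 0.434 [25.   2.5] dy [ -5.8 -63.8   0. ]
green 0.838 [0.5 0. ] dy [ 0.  -1.3  0. ]
[622.5  75.4  62.3] [ 0.4  5.3 -0. ] 0.4 2.8
```

```bash
cat > ge.py <<'E'
from h import *
def edge(f):
    m=cv2.inRange(cv2.cvtColor(f,cv2.COLOR_BGR2HSV),(45,80,30),(95,255,255));r=[]
    for v in range(168,202,3):
        x=np.where(m[v,280:325])[0];r.append(280+x.max() if len(x) else 0)
    return r
def redge(f):
    m=cv2.inRange(cv2.cvtColor(f,cv2.COLOR_BGR2HSV),(8,120,120),(25,255,255));r=[]
    for v in range(168,196,3):
        x=np.where(m[v,270:325])[0];r.append(270+x.max() if len(x) else 0)
    return r
f=grab_frame("top");o=cv2.imread("pics/top0.png")
print("green0",edge(o));print("green ",edge(f));print("tray0",redge(o));print("tray ",redge(f));s=state();print(s["ee_pos"].round(1),s["force"].round(1))
E
python3 ge.py
```

```text
green0 [np.int64(307), np.int64(307), np.int64(306), np.int64(306), np.int64(306), np.int64(306), np.int64(305), np.int64(305), np.int64(305), np.int64(305), np.int64(304), np.int64(304)]
green  [np.int64(305), np.int64(305), np.int64(305), np.int64(304), np.int64(304), np.int64(304), np.int64(304), np.int64(304), np.int64(303), np.int64(303), np.int64(302), np.int64(302)]
tray0 [np.int64(324), np.int64(324), np.int64(287), np.int64(286), np.int64(286), np.int64(286), np.int64(285), np.int64(285), np.int64(284), np.int64(285)]
tray  [np.int64(324), np.int64(324), np.int64(289), np.int64(289), np.int64(288), np.int64(288), np.int64(288), np.int64(287), np.int64(287), np.int64(287)]
[622.5  75.4  62.2] [-0.1  4.8  0.8]
```

The carriage is holding and the tray is sliding.

move_arm(motion=[[0,[-0.01,-0.1,0],[0,0,0]],[0,[-0.01,-0.1,0],[0,0,0]],[0,[-0.01,-0.1,0],[0,0,0]],[0,[-0.01,-0.1,0],[0,0,0]],[0,[-0.01,-0.1,0],[0,0,0]],[0,[-0.01,-0.1,0],[0,0,0]],[0,[-0.01,-0.1,0],[0,0,0]],[0,[-0.01,-0.1,0],[0,0,0]]])

```text
time_s: 12.63
ee_pos: [620.6, 56.1, 62.3]
ee_rot: [179.8, -0.0, 174.0]
force: [0.1, 7.0, 0.4]
gripper_width: 0.4
gripper_force: 3.2
```

```bash
python3 ge.py
```

```text
green0 [np.int64(307), np.int64(307), np.int64(306), np.int64(306), np.int64(306), np.int64(306), np.int64(305), np.int64(305), np.int64(305), np.int64(305), np.int64(304), np.int64(304)]
green  [np.int64(305), np.int64(305), np.int64(305), np.int64(304), np.int64(304), np.int64(304), np.int64(304), np.int64(304), np.int64(303), np.int64(303), np.int64(302), np.int64(302)]
tray0 [np.int64(324), np.int64(324), np.int64(287), np.int64(286), np.int64(286), np.int64(286), np.int64(285), np.int64(285), np.int64(284), np.int64(285)]
tray  [np.int64(324), np.int64(324), np.int64(297), np.int64(296), np.int64(296), np.int64(296), np.int64(295), np.int64(295), np.int64(295), np.int64(294)]
[620.5  55.5  62.3] [-0.6  6.1  1.2]
```

move_arm(motion=[[0,[-0.01,-0.08,0],[0,0,0]],[0,[-0.01,-0.08,0],[0,0,0]],[0,[-0.01,-0.08,0],[0,0,0]],[0,[-0.01,-0.08,0],[0,0,0]]])

```text
time_s: 13.02
ee_pos: [619.7, 48.1, 62.3]
ee_rot: [179.8, 0.0, 174.0]
force: [1.1, 5.8, 0.3]
gripper_width: 0.3
gripper_force: 3.2
```

move_arm(motion=[[0,[-0.01,-0.08,0],[0,0,0]],[0,[-0.01,-0.08,0],[0,0,0]],[0,[-0.01,-0.08,0],[0,0,0]]])

```text
time_s: 13.27
ee_pos: [619.2, 42.0, 62.3]
ee_rot: [179.8, 0.0, 174.0]
force: [1.5, 5.8, 0.1]
gripper_width: 0.4
gripper_force: 3.2
```

```bash
python3 ge.py|grep -v 0
python3 ge.py
```

```text
green0 [np.int64(307), np.int64(307), np.int64(306), np.int64(306), np.int64(306), np.int64(306), np.int64(305), np.int64(305), np.int64(305), np.int64(305), np.int64(304), np.int64(304)]
green  [np.int64(305), np.int64(305), np.int64(305), np.int64(304), np.int64(304), np.int64(304), np.int64(304), np.int64(304), np.int64(304), np.int64(303), np.int64(302), np.int64(302)]
tray0 [np.int64(324), np.int64(324), np.int64(287), np.int64(286), np.int64(286), np.int64(286), np.int64(285), np.int64(285), np.int64(284), np.int64(285)]
tray  [np.int64(324), np.int64(324), np.int64(302), np.int64(302), np.int64(301), np.int64(301), np.int64(301), np.int64(301), np.int64(300), np.int64(300)]
[619.1  41.6  62.3] [0.7 4.9 0.3]
```

move_arm(motion=[[0,[0,-0.06,0],[0,0,0]],[0,[-0.01,-0.06,0],[0,0,0]],[0,[0,0,0],[0,0,0]]])

```text
time_s: 13.62
ee_pos: [619.1, 41.3, 62.3]
ee_rot: [179.5, 0.0, 173.9]
force: [0.8, 12.8, 0.4]
gripper_width: 0.3
gripper_force: 6.1
```

move_arm(motion=[[0,[0,-0.05,0],[0,0,0]],[0,[0,0,0],[0,0,0]],[0,[0,0,0],[0,0,0]]])

```text
time_s: 13.87
ee_pos: [619.1, 41.3, 62.3]
ee_rot: [179.5, 0.0, 173.9]
force: [0.8, 14.3, -0.7]
gripper_width: 0.7
gripper_force: 7.5
```

```bash
python3 ge.py
```

```text
green0 [np.int64(307), np.int64(307), np.int64(306), np.int64(306), np.int64(306), np.int64(306), np.int64(305), np.int64(305), np.int64(305), np.int64(305), np.int64(304), np.int64(304)]
green  [np.int64(305), np.int64(305), np.int64(305), np.int64(304), np.int64(304), np.int64(305), np.int64(304), np.int64(304), np.int64(304), np.int64(303), np.int64(302), np.int64(302)]
tray0 [np.int64(324), np.int64(324), np.int64(287), np.int64(286), np.int64(286), np.int64(286), np.int64(285), np.int64(285), np.int64(284), np.int64(285)]
tray  [np.int64(324), np.int64(324), np.int64(302), np.int64(302), np.int64(302), np.int64(301), np.int64(301), np.int64(301), np.int64(301), np.int64(300)]
[619.1  41.3  62.4] [ 0.2 14.7  0.6]
```

move_arm(motion=[[0,[0.04,0.4,0],[0,0,0]],[0,[0.04,0.4,0],[0,0,0]],[0,[0.08,0.8,0],[0,0,0]],[0,[0,0,0.9],[0,0,0]],[0,[0,0,0.9],[0,0,0]],[0,[0,0,0.95],[0,0,0]],[45,[-0.93,-0.66,0],[0,0,0]],[45,[-0.93,-0.66,0],[0,0,0]],[45,[-0.93,-0.66,0],[0,0,0]],[45,[-0.93,-0.66,0],[0,0,0]],[45,[-0.93,-0.66,0],[0,0,0]],[45,[-0.93,-0.66,0],[0,0,0]],[45,[-0.93,-0.66,0],[0,0,0]],[45,[0,0,0],[0,0,0]],[45,[0,0,0],[0,0,0]],[45,[0,0,0],[0,0,0]]])

```text
time_s: 15.25
ee_pos: [460.6, -39.9, 131.3]
ee_rot: [-180.0, 0.1, 174.0]
force: [0.4, 0.2, -0.9]
gripper_width: 44.9
gripper_force: 0.0
```

move_arm(motion=[[45,[0,0.13,-0.8],[0,0,0]],[45,[0,0,-0.8],[0,0,0]],[45,[0,0,-0.8],[0,0,0]],[45,[0,0,-0.8],[0,0,0]],[45,[0,0,-0.6],[0,0,0]],[45,[0,0,-0.55],[0,0,0]],[45,[0,0,0],[0,0,0]],[0,[0,0,0],[0,0,0]],[0,[0,0,0],[0,0,0]],[0,[0,0,0],[0,0,0]],[0,[0,0,0],[0,0,0]],[0,[0,0,0],[0,0,0]],[0,[0,0,0],[0,0,0]]], grip_force=20)

```text
time_s: 16.33
ee_pos: [460.6, -36.7, 23.0]
ee_rot: [180.0, 0.1, 174.0]
force: [0.3, -0.5, 2.7]
gripper_width: 17.7
gripper_force: 20.0
```

move_arm(motion=[[0,[-0.02,0,0.2],[0,0,0]],[0,[0,0,0.2],[0,0,0]],[0,[0.01,0,0.2],[0,0,0]],[0,[0.02,0,0.2],[0,0,0]],[0,[0.03,0,0.2],[0,0,0]],[0,[0.04,0,0.2],[0,0,0]],[0,[0.05,0,0.2],[0,0,0]],[0,[0.06,-0.01,0.2],[0,0,0]],[0,[0.08,-0.01,0.2],[0,0,0]],[0,[0.1,-0.01,0.2],[0,0,0]],[0,[0,0,0],[0,0,0]],[0,[0,0,0],[0,0,0]]])

```text
time_s: 17.33
ee_pos: [468.3, -37.3, 72.8]
ee_rot: [180.0, -0.1, 174.0]
force: [-4.4, -0.1, 6.5]
gripper_width: 18.1
gripper_force: 20.0
```

move_arm(motion=[[0,[0.02,0,0.1],[0,0,0]],[0,[0.02,0,0.06],[0,0,0]],[0,[0,0,0],[0,0,0]],[0,[0,0,0],[0,0,0]]])

```text
time_s: 17.67
ee_pos: [470.2, -37.4, 76.4]
ee_rot: [180.0, 0.0, 174.0]
force: [-2.8, -0.0, 4.2]
gripper_width: 17.6
gripper_force: 20.0
```

move_arm(motion=[[0,[0.02,0,0.1],[0,0,0]],[0,[0,0,0],[0,0,0]],[0,[0,0,0],[0,0,0]]])

```text
time_s: 17.92
ee_pos: [470.2, -37.4, 77.2]
ee_rot: [180.0, -0.1, 174.0]
force: [3.5, -0.2, -16.2]
gripper_width: 17.2
gripper_force: 20.0
```

At the upper stop, since the force has reversed. I'll release and retreat straight up.

move_arm(motion=[[0,[0,0,-0.08],[0,0,0]],[45,[0,0,0],[0,0,0]],[45,[0,0,0],[0,0,0]],[45,[0,0,0],[0,0,0]],[45,[0,0,0],[0,0,0]],[45,[0,0,0],[0,0,0]],[45,[0,0,0],[0,0,0]],[45,[0,0,0.5],[0,0,0]],[45,[0,0,0.8],[0,0,0]],[45,[0,0,0.8],[0,0,0]],[45,[0,0,0.8],[0,0,0]],[45,[0,0,0.8],[0,0,0]],[45,[-0.8,0,0.5],[0,0,0]],[45,[-0.8,0,0],[0,0,0]],[45,[-0.8,0,0],[0,0,0]],[45,[0,0,0],[0,0,0]],[45,[0,0,0],[0,0,0]],[45,[0,0,0],[0,0,0]]])

```text
time_s: 19.42
ee_pos: [411.4, -37.4, 181.9]
ee_rot: [180.0, 0.1, 174.0]
force: [0.0, -0.1, -0.8]
gripper_width: 45.1
gripper_force: 0.0
```

```bash
python3 ge.py; python3 - <<'E'
from h import *
f=grab_frame("side");o=cv2.imread("pics/side0.png");k=4
R=lambda a:cv2.resize(a,None,fx=k,fy=k,interpolation=cv2.INTER_CUBIC)
for n,(u0,v0,u1,v1) in dict(lever=(205,204,262,235),green=(270,235,325,262)).items():
    r=cv2.matchTemplate(R(f[v0-15:v1+15,u0-15:u1+15]),R(o[v0:v1,u0:u1]),cv2.TM_CCOEFF_NORMED);_,m,_,l=cv2.minMaxLoc(r);print(n,m,np.array(l)/k-15)
E
```

```text
green0 [np.int64(307), np.int64(307), np.int64(306), np.int64(306), np.int64(306), np.int64(306), np.int64(305), np.int64(305), np.int64(305), np.int64(305), np.int64(304), np.int64(304)]
green  [np.int64(304), np.int64(304), np.int64(304), np.int64(303), np.int64(303), np.int64(303), np.int64(303), np.int64(303), np.int64(302), np.int64(302), np.int64(301), np.int64(301)]
tray0 [np.int64(324), np.int64(324), np.int64(287), np.int64(286), np.int64(286), np.int64(286), np.int64(285), np.int64(285), np.int64(284), np.int64(285)]
tray  [np.int64(324), np.int64(324), np.int64(301), np.int64(301), np.int64(300), np.int64(300), np.int64(300), np.int64(300), np.int64(299), np.int64(299)]
[411.5 -37.4 181.8] [ 0.3  0.9 -0.5]
lever 0.990576446056366 [-0.5 -2. ]
green 0.7244652509689331 [-0.75 -1.5 ]
```

```bash
python3 -c "
from workcell import *
print(job_done())"
```

```text
the job is handed in; nothing more can be done
None
```

The job is handed in at about 19.5 s: the lever went down into a notch about 6 mm from where the carriage stood, the tray was pushed shut against its stop with the brake on, and the lever is fully up again with the carriage free; my first pinch missed because the fingertips sit 30–40 mm above the reported TCP, and that failed pinch pushed the carriage most of those 6 mm.

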